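# Feed a tin into the lidded tin box with its lever, and ease the lid shut

## Task

Put the tin away: with closed fingertips press the lever at the front of the white box all the way down, so that the lid lifts and the tin waiting on the chute rolls into the box by itself. Once the tin is in, keep your fingertips on the lever and let it up slowly, so that the lid comes down gently without dropping or slamming, until it is fully shut; then leave the lever. Do not touch the lid or the tin, grip or lift nothing, and leave everything else where it stands.

Things in the scene. Friction and masses are not known exactly. Their poses are not given: they have to be found in the camera images.
- keeper: white storage box, 130 mm deep (x), 170 mm wide (y), 170 mm high, fixed on the worktop. Origin: centre of its underside; x to its back (the lid's hinge), y to the steel chute that slopes up and away from its left wall to y = 198 mm, z up. The lid's flap shuts the chute. The lever stands out at the front (-x). All of it moves and turns as one between starts (yaw within 23 degrees).
- lever (a joint): angle of the front lever, rad: 0 up (at rest), grows as it is pressed, 0.38 fully down at its stop. Its pivot lies along the box's y axis at x = -78, z = 85 mm in the box frame. Pressing the middle of the paddle takes about 6 N. With no finger on it the lid's weight swings it up again at once, and the lid slams.
- paddle_mid (a point): centre of the top face of the lever's paddle, a flat dark plate 36 mm wide (y), 46 mm deep (x), 8 mm thick, 90 mm from the pivot. At rest it is tilted up toward its free end by 0.15 rad, this point at x = -167, z = 98 mm in the box frame; fully down, tilted 0.23 rad the other way, at x = -166, z = 64 mm. Site x points along the paddle to the pivot, z out of its top.
- paddle: the lever's paddle, as above; origin on the lever's pivot. Fingertips may press it.
- lid (a joint): angle of the lid, rad: 0 shut, about 1.0 fully open; it follows the lever at 2.65 times the lever's angle. Coming down gently means slower than 2 rad/s at all times (paddle rising under 65 mm/s).
- lid_panel: steel lid, 142 x 180 mm, with a flap that shuts the chute; origin on the hinge at the box's back rim, 172 mm above the worktop. The front edge rises to about 0.29 m and swings back, away from the lever.
- tin_mid (a point): middle of the tin: a food tin 75 mm in diameter, 58 mm long, lying on the chute with its axis along the box's x, held back by the lid's flap. It starts at about x = -18, y = 129, z = 133 mm in the box frame; once the lid is mostly open it rolls in within a second or so; in the box its middle is 34 to 43 mm above the worktop.
- tin: the same tin; origin at the middle of its bottom end, z along its axis
- mug: green and white mug, 78 x 109 x 101 mm, standing to the right of the box; origin under its centre
- sauce_jar: jar with a red filling and a white lid, 66 mm across, 100 mm high, standing to the left of the lever; origin under its centre
- pepper_mill: wooden pepper mill, 58 mm across, 170 mm high, standing at the right, beyond the mug; origin under its centre
- canister: white lidded canister, 120 mm across, 167 mm high, standing at the right; origin under its centre
Things that resemble listed ones, but are neither listed nor needed, are in the scene too. Leave any pink or purple look-alike of the tin alone.

How it is judged:
By the outcome, as a careful person would: the job done as asked, in the order asked, and still so for the second after the job is handed in, with the robot touching nothing.
It also fails if it takes over 45 s, if anything falls off the work surface, if the arm or the gripper's body presses on something with over 40 N, if the wrist force passes 120 N, or if a joint passes its speed limit or range.

## Robot

A 6-joint arm with a two-finger parallel gripper is mounted at the origin on a cart in front of the work surface, level with it; the furniture and walls round the work are solid. World frame = base frame: x ahead of the robot, y to its left, z up, the work surface at z = 0. Lengths are in m, angles in rad, forces in N, time in s.
With the tool pointing down it reaches from about 0.375 to 0.825 m from the base axis. Payload 5.5 kg.
Tool frame: the origin (TCP) lies midway between the tips of the shut fingers; the grasp point (between the pads) lies 19 mm behind it; z points along the fingers, y is the line along which they close (so a half turn about z gives the same grasp; the last joint's range is limited). The gripper opens to 85 mm and grips with 20 to 120 N. Pads are 22 mm wide; open, the fingers measure 114 mm over their backs; the gripper's body (76 mm by 85 mm) begins 54 mm behind the grasp point. The pads swing forward as they close: fully open they stand 13 mm farther back than shut.
Start: joints at [1.232, 0.314, -0.047, 1.21, 0, 1.571], TCP at [0.199, 0.566, 0.231] pointing down, gripper open.
Joint ranges: [-2.67, 2.67], [-0.69, 1.73], [-1.03, 1.25], [-2.08, 2.16], [-1.42, 1.45], [-3.14, 3.14]. Speed limits (rad/s): [2.39, 2.39, 3.01, 3.14, 3.14, 3.14].

## Interface

Orientations are given as a 3x3 rotation matrix whose columns are the frame's x, y, z axes.
In Python, from rig import get_state, camera, camera_info, finish_job, regions_of, mark_of gives the robot as it stands.
- The arm moves only by the tool apply_moves, never from a script. Its argument "moves" is one flat list of numbers, 7 for each row, row after row: the turn, a rotation vector about the tool's x, y, z in rad, then the shift along the tool's x, y, z in mm, then the finger opening in mm, from 0 to 85.4. In form: [wx, wy, wz, dx, dy, dz, jaw, wx, wy, wz, dx, dy, dz, jaw, ...]. A call has 1 to 12 rows; each row is the pose to reach, as a shift and turn from the pose commanded when the call began, along the tool's axes at that moment; what a row does not reach only later rows make up. A row lasts 1/8 s, in which the tool goes at most 62.5 mm and 10.7 degrees, less where a joint would pass 70% of its speed; a pose out of reach is approached as far as the arm can. A call with a gripper value outside its range is refused whole. The fingers move at their own pace and stop on an object; "squeeze" is the grip in N (left out, the last holds). Time passes only in rows, so rows that repeat a pose let the fingers close. It gives the time, the measured TCP pose, the force, the opening and the grip force at its end, in the units of the state.
- get_state(): the state, without advancing time (a new reading comes with each control period).
- camera(name): name is "scene" or "top"; returns the picture (420x560x3 uint8, red, green, blue); there is no depth.
- camera_info(name): a dict with "vfov" (degrees; the focal length in pixels is half the picture's height over the tangent of half this angle, whatever the lens; pixels are square), "cx", "cy" (the principal point, pixels), "k1" (the pictures are not rectified: a ray, as slopes to the right and down, at radius r is drawn at 1 + k1 r^2 times it, then the intrinsics apply), "world_to_cam" (4x4, takes a point from world to camera coordinates). Camera axes: x right, y down, z forward; pixel columns grow to the right and rows downward; lengths in m; the calibration is good to about 2 mm. A picture is of the moment at which its call begins. camera_info takes no time and is no camera call.
- finish_job(): hands the job in; it is judged then, once.
Trained networks look in the newest picture that a camera, given by its name, has taken for a name from the list of things; names that differ only in an ending like _2 or _b are one class to them, and where a whole thing is asked for, a point or a joint stands for the part that bears it (a point fixed in the world has none). Each returns a list of dicts, best first, with "confidence" (0 to 1); they miss things now and then, are a little off and sometimes report something else, mostly with a low value. They report only what shows in the picture. A call takes as long as a camera call. They do not tell look-alikes from the thing itself.
- regions_of(camera, name): "mask" (420x560 bool, what is visible of it) and "position" ([column, row] as shares, 0 to 1, of the picture: columns of its width, rows of its height, amid what is visible of it).
- mark_of(camera, name): "position" ([column, row] as shares, 0 to 1, of the picture: columns of its width, rows of its height: a listed point, or the origin of a listed thing).
The state is a dict: "time": time; "joints": joint angles; "dq": joint speeds; "joint_torque": joint torques, N m; "tcp_pos": TCP position; "orientation": TCP orientation; "ft_force": force on the tool from outside, world axes, zero at the start; "torque": the same for the moment, N m; "width": opening from 0.0 (shut) to 1.0 (fully open); "finger_force": force on a finger pad.
Only numpy, scipy, OpenCV 4.12 (cv2) and the standard library are available. Lean on these libraries where they do the work, as an engineer would, in place of code of your own. Each camera call takes 0.05 s, during which the arm holds its last target. There are 200 camera calls.

## Working session

There is one attempt and no reset: what is moved stays moved. The work goes in short steps, Python scripts to look and compute and a tool call to move; the robot and the scene stay as the last step left them, time stands still between calls to the robot, and variables do not carry over. Pictures are saved under pics/ and viewed, at most 10 in all, crops included, and the job is handed in when it is done.

Besides the shell and the picture viewer there is one more tool, called after "Emit:" as name(argument=value, ...), one argument or row to a line, values as JSON. apply_moves: Moves the arm, as the interface text tells. Its arguments: {"type":"object","properties":{"moves":{"type":"array"},"squeeze":{"type":"number"}},"required":["moves"]}

```bash
mkdir -p pics; cat > h.py <<'E'
import numpy as np, cv2
from rig import *
def K(n):
    i=camera_info(n); f=210/np.tan(np.radians(i['vfov'])/2)
    return np.array([[f,0,i['cx']],[0,f,i['cy']],[0,0,1.]]),np.array([i['k1'],0,0,0,0.]),np.array(i['world_to_cam'])
def proj(n,P):
    k,d,T=K(n); P=np.atleast_2d(np.array(P,float))
    return cv2.projectPoints(P,cv2.Rodrigues(T[:3,:3])[0],T[:3,3],k,d)[0][:,0]
def ray(n,uv):
    k,d,T=K(n); p=cv2.undistortPoints(np.array([[uv]],float),k,d)[0,0]
    R=T[:3,:3]; v=R.T@np.array([p[0],p[1],1]); return -R.T@T[:3,3],v/np.linalg.norm(v)
def tri(obs):
    A=0;b=0
    for n,uv in obs:
        o,v=ray(n,uv); M=np.eye(3)-np.outer(v,v); A=A+M; b=b+M@o
    X=np.linalg.solve(A,b)
    return X,[np.round(proj(n,X)[0]-uv,1) for n,uv in obs]
E
python3 - <<'E'
from h import *
for n in ['scene','top']:
    im=camera(n); cv2.imwrite(f'pics/{n}1.png',im[:,:,::-1])
S=np.array([560,420])
names=['keeper','paddle_mid','paddle','lid_panel','tin_mid','tin','mug','sauce_jar','pepper_mill','canister']
for m in names:
    o=[]
    for n in ['scene','top']:
        r=mark_of(n,m); print(m,n,[(np.round(np.array(x['position'])*S,1),round(x['confidence'],2)) for x in r[:3]])
        if r: o.append((n,np.array(r[0]['position'])*S))
    if len(o)==2:
        X,e=tri(o); print('   ',X.round(4),*e)
s=get_state(); print(s['time'],s['tcp_pos'],s['orientation'],s['ft_force'])
E
```

```text
keeper scene [(array([235.7, 271.5]), 0.65), (array([267.3, 246.9]), 0.64)]
keeper top [(array([270.5, 222.9]), 0.6)]
    [ 0.7104  0.0212 -0.1377] [6.  3.5] [-0.9 -6.6]
paddle_mid scene [(array([294.8, 237. ]), 0.56)]
paddle_mid top [(array([244.1, 242.1]), 0.64)]
    [0.456  0.0266 0.1021] [-0.9 -0.5] [0.1 1. ]
paddle scene [(array([280.9, 237. ]), 0.49)]
paddle top [(array([256.1, 226.1]), 0.52)]
    [0.5339 0.0099 0.077 ] [-2.1 -1.3] [0.2 2.5]
lid_panel scene [(array([259.9, 198.6]), 0.8)]
lid_panel top [(array([254.9, 228.9]), 0.32)]
    [0.5374 0.0224 0.1883] [15.6  8.6] [ -3.3 -18. ]
tin_mid scene [(array([209.1, 285.2]), 0.85)]
tin_mid top [(array([238.5, 191. ]), 0.77), (array([171.3, 208.1]), 0.65), (array([201.6, 239.2]), 0.53)]
    [ 0.759   0.1688 -0.1183] [-3.9 -2.6] [0.5 4.2]
tin scene [(array([218.8, 286.7]), 0.69), (array([267., 275.]), 0.68)]
tin top [(array([172.8, 218. ]), 0.69), (array([194.9, 240.2]), 0.66), (array([233.3, 192.5]), 0.57)]
    [0.5132 0.3302 0.0309] [1.  0.6] [-0.1 -1. ]
mug scene [(array([311.4, 233.8]), 0.93)]
mug top [(array([314.7, 251.4]), 0.79)]
    [ 0.5405 -0.2064  0.0033] [-0.5 -0.3] [0.  0.6]
sauce_jar scene [(array([295.3, 238.8]), 0.71), (array([233.5, 272.3]), 0.5)]
sauce_jar top [(array([213.1, 217. ]), 0.6)]
    [0.4347 0.1214 0.1672] [-13.3  -9. ] [ 0.6 15.3]
pepper_mill scene [(array([320.4, 215. ]), 0.78)]
pepper_mill top [(array([373.5, 245.4]), 0.66)]
    [ 0.6275 -0.4052 -0.0029] [-0.7 -0.4] [0.1 1. ]
canister scene [(array([352.3, 212.6]), 0.67)]
canister top [(array([388.6, 282.3]), 0.83)]
    [ 0.504  -0.4813  0.0095] [0.8 0.4] [-0.1 -1.2]
1.1 [0.19943304 0.56588808 0.23129134] [[-9.43162184e-01  3.32332806e-01  3.01929866e-05]
 [ 3.32332806e-01  9.43162184e-01 -1.15003514e-06]
 [-2.88590776e-05  8.94945030e-06 -1.00000000e+00]] [ 0.17893508 -0.18562897 -0.29975134]
```

View pics/scene1.png

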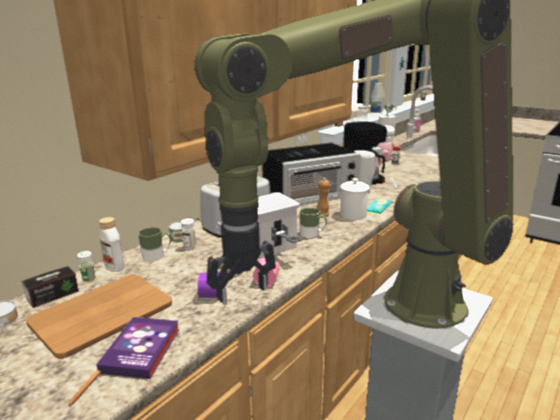

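View pics/top1.png

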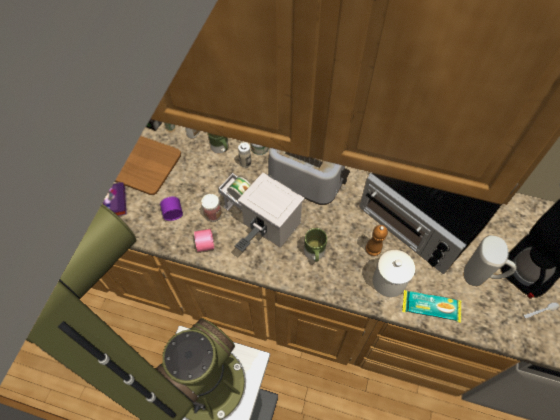

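The top view shows the box lid at about (272,208), the dark paddle at (245,241) and the real tin on the chute at (238,188). The candidates for the tin are the one on the chute, which is the real one, the purple look-alike at (171,208) and the pink one at (204,240). The jar is at (211,207). For the lever, the only candidate is the dark plate at (245,241). I'll check that in a close crop with a fitted model drawn on it.

```bash
python3 - <<'E'
from h import *
from scipy.optimize import least_squares
im=cv2.imread('pics/top1.png')
camera('top')
r=regions_of('top','paddle_mid')[0]; print(r['confidence'],np.array(r['position'])*[560,420],r['mask'].sum())
ys,xs=np.where(r['mask']); print(xs.min(),xs.max(),ys.min(),ys.max())
# yaw/pos from network marks in top at known heights + scene paddle
obs=[('scene',(294.8,237.),(-.167,0,.098)),('top',(244.1,242.1),(-.167,0,.098)),('top',(238.5,191.),(-.018,.129,.133)),('top',(270.5,222.9),(0,0,0)),('top',(256.1,226.1),(-.078,0,.085))]
def W(p,q):
    c,s=np.cos(p[2]),np.sin(p[2]); q=np.atleast_2d(q); return np.c_[p[0]+c*q[:,0]-s*q[:,1],p[1]+s*q[:,0]+c*q[:,1],q[:,2]]
f=lambda p:np.concatenate([proj(n,W(p,q))[0]-uv for n,uv,q in obs])
s=least_squares(f,[.62,0,-.2],loss='soft_l1'); print(s.x,f(s.x).round(1))
p=s.x; sc=6;x0,y0=205,160
big=cv2.resize(im[y0:y0+100,x0:x0+120],None,fx=sc,fy=sc,interpolation=cv2.INTER_CUBIC)
def poly(q,c):
    u=((proj('top',W(p,q))-[x0,y0]+.5)*sc).astype(int); cv2.polylines(big,[u],True,c,1)
h=.172
poly([(-.065,-.085,h),(.065,-.085,h),(.065,.085,h),(-.065,.085,h)],(0,0,255))
a=.15
poly([(-.167+np.cos(a)*i,j,.098-np.sin(a)*i) for i,j in [(-.023,-.018),(.023,-.018),(.023,.018),(-.023,.018)]],(0,255,255))
cv2.imwrite('pics/c1.png',big)
E
```

```text
0.7 [248.024 240.198] 225
236 260 224 249
[ 0.61423692 -0.01866782 -0.28178032] [-0.6  0.9 -0.4  2.  -0.9 -0.6  0.7 -0.8  2.4  0.6]
```

View pics/c1.png

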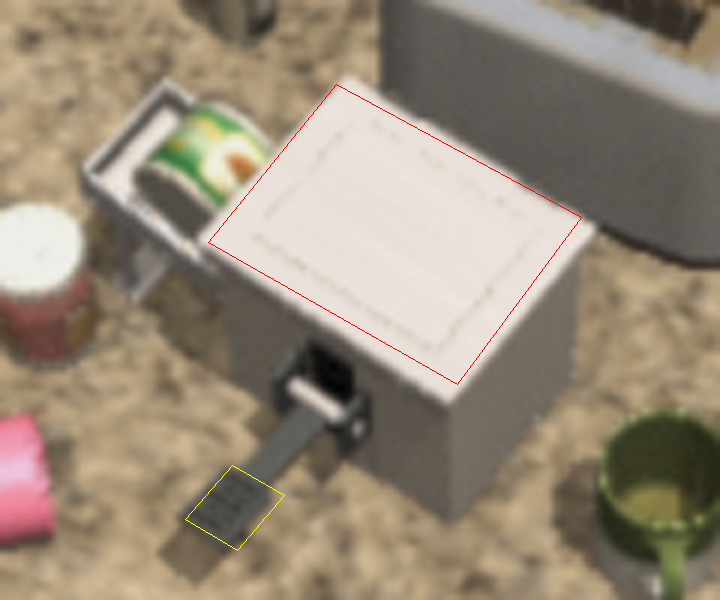

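The crop shows the paddle centred near (243,244) in the full picture, dark and in front of the box. The printed tin is on the chute and the model overlay agrees to about 1 px. I'll refine it with the lid corners and the paddle.

```bash
cat >> h.py <<'E'
def W(p,q):
    c,s=np.cos(p[2]),np.sin(p[2]); q=np.atleast_2d(q); return np.c_[p[0]+c*q[:,0]-s*q[:,1],p[1]+s*q[:,0]+c*q[:,1],q[:,2]]
E
python3 - <<'E'
from h import *
from scipy.optimize import least_squares
g=lambda u,v:(205+u/6-.5,160+v/6-.5)
h=.176
obs=[('top',g(345,75),(.071,.09,h)),('top',g(596,229),(.071,-.09,h)),('top',g(446,402),(-.071,-.09,h)),('top',g(198,241),(-.071,.09,h)),('top',g(229,507),(-.167,0,.098)),('scene',(294.8,237.),(-.167,0,.098))]
f=lambda p:np.concatenate([proj(n,W(p,q))[0]-uv for n,uv,q in obs])
s=least_squares(f,[.62,0,-.2]); p=s.x; print(p,f(p).round(1))
pm=W(p,[-.167,0,.098])[0]; print('paddle',pm,'reach',np.hypot(*pm[:2]))
o,v=ray('top',g(229,507)); print('ray@.098',o+v*(.098-o[2])/v[2])
for n,(u,w),z in [('jar',g(40,240),.1),('pink',g(20,480),.07)]:
    o,v=ray('top',(u,w)); print(n,o+v*(z-o[2])/v[2])
st=get_state();R=np.array(st['orientation']);print('d tool mm',R.T@(np.append(pm[:2],.2)-st['tcp_pos'])*1000,'tool yaw',np.arctan2(R[1,0],R[0,0]))
E
```

```text
[ 0.60958694 -0.02151583 -0.32666806] [ 0.   0.   0.3 -0.5  1.2  0.4 -0.3  0.2 -0.4  0.3 -0.7  1.5]
paddle [0.45141844 0.03207265 0.098     ] reach 0.45255636229237217
ray@.098 [0.452967   0.03127681 0.098     ]
jar [0.58796057 0.19784518 0.1       ]
pink [0.44671608 0.16025992 0.07      ]
d tool mm [-415.09836233 -419.72720534   31.31934108] tool yaw 2.8028442531048725
```

Emit:
apply_moves(
  moves=[0,0,0,-35,-35,0,0,0,0,0,-70,-70,5,0,0,0,0,-105,-105,10,0,0,0,0,-140,-140,10,0,0,0,0,-180,-180,10,0,0,0,0,-220,-220,10,0,0,0,0,-260,-260,10,0,0,0,0,-300,-300,10,0,0,0,0,-340,-340,20,0,0,0,0,-375,-380,30,0,0,0,0,-400,-405,40,0,0,0,0,-416,-420,50,0],
)

```text
time: 2.7
tcp_pos: [0.4528, 0.0297, 0.1812]
orientation: [[-0.942, 0.334, 0.001], [0.334, 0.942, -0.0], [-0.001, 0.0, -1.0]]
ft_force: [0.4, 0.4, 0.3]
width: -0.002
finger_force: 0.0
```

```bash
python3 - <<'E'
from h import *
st=get_state();R=np.array(st['orientation'])
print(st['time'],st['tcp_pos'],st['ft_force'],st['width'],np.arctan2(R[1,0],R[0,0])-np.pi)
im=camera('scene'); S=np.array([560,420])
for m in ['paddle_mid','keeper','tin_mid']:
    print(m,[(np.round(np.array(x['position'])*S,1),round(x['confidence'],2)) for x in mark_of('scene',m)[:3]])
p=[.6096,-.0215,-.3267]
b=cv2.resize(im[150:300,200:350,::-1],None,fx=4,fy=4,interpolation=cv2.INTER_CUBIC)
pad=W(p,[(-.167+np.cos(.15)*i,j,.098-np.sin(.15)*i) for i,j in [(-.023,-.018),(.023,-.018),(.023,.018),(-.023,.018)]])
print(pad.round(3).tolist())
u=((proj('scene',pad)-[200,150]+.5)*4).astype(int); cv2.polylines(b,[u],True,(0,0,255),1)
u=((proj('scene',W(p,[(-.071,-.09,.176),(.071,-.09,.176),(.071,.09,.176),(-.071,.09,.176)]))-[200,150]+.5)*4).astype(int); cv2.polylines(b,[u],True,(0,0,255),1)
cv2.imwrite('pics/c2.png',b)
E
```

```text
2.7 [0.45282138 0.02973775 0.18116281] [0.36344799 0.44334208 0.30890837] -0.0023003003672330195 -0.3409110757507059
paddle_mid [(array([292.7, 237. ]), 0.57)]
keeper [(array([268.4, 243.6]), 0.96)]
tin_mid [(array([268.8, 271.7]), 0.9), (array([240.9, 220.2]), 0.78), (array([209.5, 285.6]), 0.72)]
[[0.424, 0.022, 0.101], [0.467, 0.008, 0.095], [0.479, 0.042, 0.095], [0.436, 0.056, 0.101]]
```

View pics/c2.png

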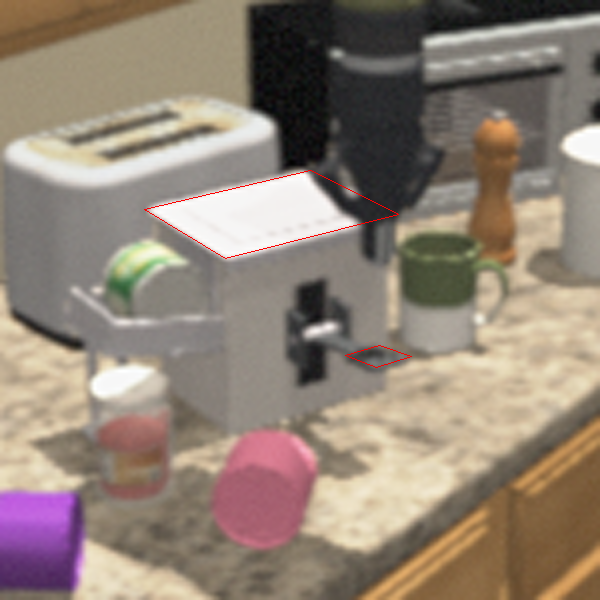

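The overlay matches both the lid and the paddle (at about (294,239)), and the fingertips are right above it. Next I'll descend to just above the paddle, then press steadily.

Emit:
apply_moves(
  moves=[0,0,0,0,0,20,0,0,0,0,0,0,45,0,0,0,0,0,0,65,0,0,0,0,0,0,75,0,0,0,0,0,0,81,0,0,0,0,0,0,86,0,0,0,0,0,0,90,0,0,0,0,0,0,94,0],
)

```text
time: 3.9
tcp_pos: [0.4519, 0.0322, 0.0881]
orientation: [[-0.943, 0.332, -0.0], [0.332, 0.943, 0.001], [0.001, 0.001, -1.0]]
ft_force: [-3.8, 1.3, 7.2]
width: 0.004
finger_force: 3.5
```

Emit:
apply_moves(
  moves=[0,0,0,0,0,5,0,0,0,0,0,0,10,0,0,0,0,0,0,15,0,0,0,0,0,0,19,0,0,0,0,0,0,22,0,0,0,0,0,0,22,0],
)

```text
time: 4.65
tcp_pos: [0.4537, 0.0316, 0.0663]
orientation: [[-0.943, 0.332, 0.003], [0.332, 0.943, -0.0], [-0.003, 0.001, -1.0]]
ft_force: [1.7, -0.1, 3.7]
width: 0.001
finger_force: 1.6
```

Emit:
apply_moves(
  moves=[0,0,0,0,0,1,0,0,0,0,0,0,2,0,0,0,0,0,0,3,0,0,0,0,0,0,3,0],
)

```text
time: 5.15
tcp_pos: [0.454, 0.0316, 0.0651]
orientation: [[-0.943, 0.332, 0.004], [0.332, 0.943, 0.0], [-0.004, 0.001, -1.0]]
ft_force: [-5.3, -0.5, 26.5]
width: -0.002
finger_force: 13.5
```

The lever is at its stop (26 N). I'll hold it there and look.

Emit:
apply_moves(
  moves=[0,0,0,0,0,0,0,0,0,0,0,0,0,0,0,0,0,0,0,0,0,0,0,0,0,0,0,0,0,0,0,0,0,0,0,0,0,0,0,0,0,0,0,0,0,0,0,0,0,0,0,0,0,0,0,0],
)

```text
time: 6.15
tcp_pos: [0.4541, 0.0316, 0.0651]
orientation: [[-0.943, 0.332, 0.004], [0.332, 0.943, 0.0], [-0.004, 0.001, -1.0]]
ft_force: [-5.7, -0.9, 26.1]
width: -0.003
finger_force: 13.5
```

```bash
python3 - <<'E'
from h import *
a=camera('scene')[150:300,200:350,::-1]; t=camera('top')[150:270,190:310,::-1]
S=np.array([560,420])
for n in ['scene','top']: print(n,[(np.round(np.array(x['position'])*S,1),round(x['confidence'],2)) for x in mark_of(n,'tin_mid')])
r=lambda i:cv2.resize(i,(400,400),interpolation=cv2.INTER_CUBIC)
cv2.imwrite('pics/c3.png',np.hstack([r(a),r(t)])); print(get_state()['time'],get_state()['ft_force'])
E
```

```text
scene [(array([208.5, 285.4]), 0.87), (array([264.7, 269.1]), 0.66)]
top [(array([275. , 228.5]), 0.4)]
6.35 [-4.99757457 -0.22450246 27.22176007]
```

View pics/c3.png

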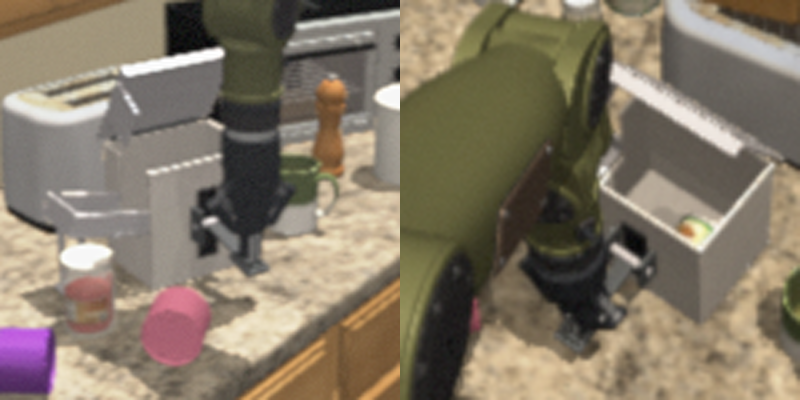

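The lid is open, the chute is empty, and the tin lies in the box (top view around (278,219)). I'll let the lever up at about 16 mm/s.

Emit:
apply_moves(
  moves=[0,0,0,0,0,-2,0,0,0,0,0,0,-4,0,0,0,0,0,0,-6,0,0,0,0,0,0,-8,0,0,0,0,0,0,-10,0,0,0,0,0,0,-12,0,0,0,0,0,0,-14,0,0,0,0,0,0,-16,0,0,0,0,0,0,-18,0,0,0,0,0,0,-20,0,0,0,0,0,0,-22,0,0,0,0,0,0,-24,0],
)

```text
time: 7.85
tcp_pos: [0.4518, 0.0313, 0.0863]
orientation: [[-0.943, 0.332, -0.001], [0.332, 0.943, -0.0], [0.0, -0.001, -1.0]]
ft_force: [-2.9, 1.7, 5.0]
width: -0.002
finger_force: 2.1
```

Emit:
apply_moves(
  moves=[0,0,0,0,0,-1.5,0,0,0,0,0,0,-3,0,0,0,0,0,0,-4.5,0,0,0,0,0,0,-6,0,0,0,0,0,0,-7.5,0,0,0,0,0,0,-9,0,0,0,0,0,0,-10.5,0,0,0,0,0,0,-12,0],
)

```text
time: 8.85
tcp_pos: [0.4528, 0.0312, 0.0986]
orientation: [[-0.943, 0.333, 0.001], [0.333, 0.943, -0.001], [-0.001, -0.0, -1.0]]
ft_force: [0.1, -2.8, 4.9]
width: 0.003
finger_force: 2.3
```

Still in contact, so I'll ease up the last few millimetres.

Emit:
apply_moves(
  moves=[0,0,0,0,0,-1,0,0,0,0,0,0,-2,0,0,0,0,0,0,-3,0,0,0,0,0,0,-4,0,0,0,0,0,0,-5,0,0,0,0,0,0,-6,0,0,0,0,0,0,-6,0],
)

```text
time: 9.72
tcp_pos: [0.4522, 0.0315, 0.1044]
orientation: [[-0.943, 0.332, 0.0], [0.332, 0.943, 0.0], [-0.0, 0.0, -1.0]]
ft_force: [0.3, -0.0, 0.2]
width: 0.001
finger_force: 0.0
```

The force has dropped to zero, so the lid should be shut. I'll retreat upwards and check.

Emit:
apply_moves(
  moves=[0,0,0,0,0,-10,0,0,0,0,10,0,-30,0,0,0,0,40,0,-60,0,0,0,0,60,0,-90,0,0,0,0,60,0,-110,0,0,0,0,60,0,-110,0,0,0,0,60,0,-110,0],
)

```text
time: 10.6
tcp_pos: [0.3955, 0.0514, 0.2138]
orientation: [[-0.943, 0.332, -0.0], [0.332, 0.943, -0.0], [0.0, -0.0, -1.0]]
ft_force: [0.1, -0.7, -0.1]
width: -0.001
finger_force: 0.0
```

```bash
python3 - <<'E'
from h import *
a=camera('scene')[150:300,200:350,::-1]; t=camera('top')[150:270,190:310,::-1]
r=lambda i:cv2.resize(i,(400,400),interpolation=cv2.INTER_CUBIC)
cv2.imwrite('pics/c4.png',np.hstack([r(a),r(t)])); s=get_state(); print(s['time'],s['tcp_pos'],s['ft_force'],abs(np.array(s['dq'])).max())
E
```

```text
10.7 [0.39505734 0.05131208 0.21333725] [ 0.17478391 -0.14577737 -0.11131037] 0.0032991953283464724
```

View pics/c4.png

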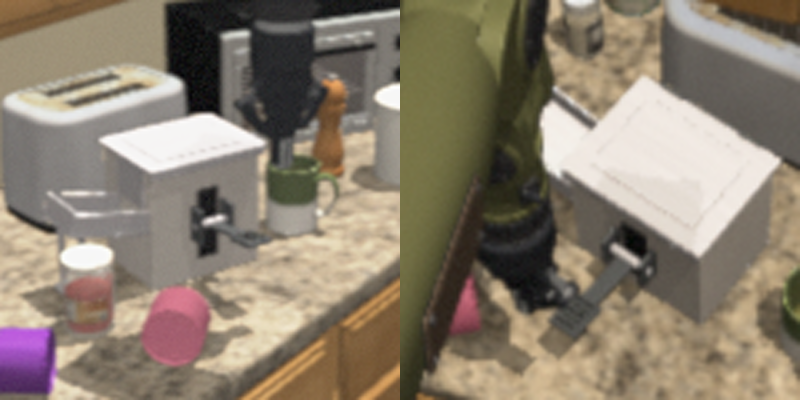

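The lid is shut, the chute is empty, the lever is up at (247,242) in the top view, and nothing else in view has moved. I'm handing in.

```bash
python3 -c "
from rig import finish_job
print(finish_job())"
```

```text
the job is handed in; nothing more can be done
None
```

The tin is in the box, and I let the lever up at about 16 mm/s until the lid was fully shut; the job is handed in, with the arm clear and everything else in view where it stood.

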